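# Zero the dye mill and set it three clicks open

### The job

Stand the square hand mill fully home in the square recess of its wooden bench stand, carrying it by its body and not by the adjustment ring, and let go of it. Then take the knurled ring on top and turn it clockwise until the burrs touch and it stops, and back it off three clicks anticlockwise for today's grind. Leave everything else on the table where it is.

Things in the scene. Friction and masses are not known exactly. Their poses are not given: they have to be found in the camera images.
- mill_mid (a point): Hand mill, standing upright on the table, 0.45 to 0.75 kg: its centre, 64 mm above its underside; z up, x and y square to its side faces. From below: square body 60 x 60 mm, 100 mm high (dark wood catch box, steel housing above), round neck 42 mm across, 8 mm high, then the ring; 128 mm in all. The body is taken across two opposite faces near its top, fingers passing beside the narrower ring.
- ring_collar: The knurled aluminium adjustment ring on top of the mill, 52 mm across and 20 mm high, its underside 8 mm above the body's flat top; it turns about the mill's upright axis. This origin lies on the axis at the mill's underside and turns with the ring; its x axis points to the small dark pointer bar on the rim.
- ring_mid (a point): Centre of the adjustment ring, on its axis, half-way up (10 mm below its top, 118 mm above the mill's underside).
- grind_ring (a joint): How far the ring is open from burr touch, rad: 0 = burrs touching (hard stop), growing anticlockwise seen from above. It clicks from notch to notch, 16 to a turn (0.3927 rad a click, one at 0), turns with about 0.1 N m and stays in its notch when let go; three clicks are 1.178. It starts about 4 to 7 clicks open.
- stand_in (a point): Bench stand screwed to the table: wooden block 114 x 114 mm, 36 mm high, with a square recess in its top, 66 x 66 mm, 24 mm deep, bevelled 6 mm round the mouth. This point is the centre of the recess floor, 12 mm above the table; z up, x and y square to the recess walls. The mill fits in any of the four quarter turns and its body is then kept from turning.
- jar_mid (a point): Bystander, to be left alone: amber glass jar with a steel cap and a paper label, 60 mm across and 112 mm high; its centre.
- tin_mid (a point): Bystander, to be left alone: plain steel tin, 66 mm across and 100 mm high; its centre.
- crank_mid (a point): Bystander, to be left alone: the mill's crank, taken off and lying flat: a steel bar 110 mm long with a hub at one end and a wooden knob (up to 45 mm high) at the other; its centre.
- spoon_mid (a point): Bystander, to be left alone: wooden spoon 200 mm long, lying flat; its centre.
- brush_mid (a point): Bystander, to be left alone: brush 170 mm long, lying flat; its centre.
- cup_mid (a point): Bystander, to be left alone: clear plastic cup, 72 mm across and 85 mm high; its centre.
- spool_mid (a point): Bystander, to be left alone: pale thread spool, 48 mm across and 53 mm high, standing; its centre.
Things that resemble listed ones, but are neither listed nor needed, are in the scene too. What is shaped like the part that bears stand_in but pink or purple is not meant.

How it is judged:
By the outcome, as a careful person would: the job done as asked, in the order asked, and still so for the second after the job is handed in, with the robot touching nothing.
It also fails if it takes over 56 s, if anything falls off the work surface, if the arm or the gripper's body presses on something with over 40 N, if the wrist force passes 120 N, or if a joint passes its speed limit or range.

### The arm

A 6-joint arm with a two-finger parallel gripper is mounted at the origin on the work surface. World frame = base frame: x ahead of the robot, y to its left, z up, the work surface at z = 0. Lengths are in m, angles in degrees, forces in N, time in s.
With the tool pointing down it reaches from about 0.4 to 0.825 m from the base axis. Payload 7 kg.
Tool frame: the origin (TCP) lies midway between the tips of the shut fingers; the grasp point (between the pads) lies 19 mm behind it; z points along the fingers, y is the line along which they close (so a half turn about z gives the same grasp; the last joint's range is limited). The gripper opens to 88 mm and grips with 3 to 60 N. Pads are 19 mm wide; open, the fingers measure 130 mm over their backs; the gripper's body (78 mm by 193 mm) begins 47 mm behind the grasp point.
Start: joints at [-51.331, 20.546, 0.682, 0, -70.136, -16.507], TCP at [0.255, -0.625, 0.192] pointing down, gripper open.
Joint ranges: [-176.03, 176.03], [-82.01, 121.73], [-58.28, 71.71], [-173.87, 95.51], [-174.79, -0.11], [-173.66, 173.66]. Speed limits (degrees/s): [136.94, 136.94, 172.46, 180, 180, 180].

### API

Orientations are given as [roll, pitch, yaw] about the fixed x, y, z axes, in that order (R = Rz(yaw) Ry(pitch) Rx(roll)).
In Python, from plant import ctrl, viewer, close_job gives the robot as it stands. The module is installed in compiled form; this text tells all that it offers.
- The arm moves only by the tool step_arm, never from a script. Its argument "moves" is a list that holds one entry, the list of rows, each a list of 5 numbers: the shift along the world's x, y, z in cm, then the turn about the world's z in rad, then the finger opening in cm, from 0 to 8.76. In form: [[[tx, ty, tz, twist, grip], ...]]. A call has 1 to 10 rows; each row shifts and turns the commanded pose from where the row before left it; what a row does not reach is not made up. A row lasts 1/10 s, in which the tool goes at most 50 mm and 8.59 degrees, less where a joint would pass 70% of its speed; a pose out of reach is approached as far as the arm can. A call with a gripper value outside its range is refused whole. The fingers move at their own pace and stop on an object; the grip force is fixed at half the most. Time passes only in rows, so rows that do not move let the fingers close. It gives the time, the measured TCP pose, the force, the opening and the grip force at its end, in the units of the state.
- ctrl.get_obs(): the state, without advancing time (a new reading comes with each control period).
- viewer.snapshot(name): name is "side" or "top"; returns (picture, depth): 400x640x3 uint8, blue, green, red; 400x640 float32, m along the optical axis (not along the pixel's ray), 0 where there is no reading.
- viewer.camera_info(name): a dict with "camera_matrix" (3x3 intrinsics, pixels), "eye" and "orientation" of the camera in the world. Camera axes: x right, y down, z forward; pixel columns grow to the right and rows downward; lengths in m; the calibration is good to about 2 mm. A picture is of the moment at which its call begins. camera_info takes no time and is no camera call.
- close_job(): hands the job in; it is judged then, once.
The state is a dict: "clock": time; "joint_pos": joint angles; "qvel": joint speeds; "tau": joint torques, N m; "tool_pos": TCP position; "orientation": TCP orientation; "force": force on the tool from outside, world axes, zero at the start; "moment": the same for the moment, N m; "opening": finger opening in m; "gripper_force": force on a finger pad.
Only numpy, scipy, OpenCV 4.12 (cv2) and the standard library are available. Lean on these libraries where they do the work, as an engineer would, in place of code of your own. Each camera call takes 0.05 s, during which the arm holds its last target. There are 200 camera calls.

## Working session

There is one attempt and no reset: what is moved stays moved. The work goes in short steps, Python scripts to look and compute and a tool call to move; the robot and the scene stay as the last step left them, time stands still between calls to the robot, and variables do not carry over. Pictures are saved under pics/ and viewed, at most 10 in all, crops included, and the job is handed in when it is done.

Besides the shell and the picture viewer there is one more tool, called after "Request:" in YAML: its name, and indented under it one key for each argument. step_arm: Moves the arm, as the interface text tells. Its arguments: {"type":"object","properties":{"moves":{"type":"array","items":{"type":"array","items":{"type":"array","items":{"type":"number"}}}}},"required":["moves"]}

```bash
mkdir -p pics; cat > h.py <<'E'
import numpy as np, cv2
from plant import ctrl, viewer, close_job
def shot(n):
    im,d=viewer.snapshot(n); i=viewer.camera_info(n)
    return im,d,i
def R_of(i):
    o=np.array(i["orientation"],float)
    if o.shape==(3,3): return o
    from scipy.spatial.transform import Rotation as Ro
    return Ro.from_euler('xyz',o,degrees=True).as_matrix() if o.size==3 else Ro.from_quat(o).as_matrix()
def cloud(d,i):
    K=np.array(i["camera_matrix"]); v,u=np.mgrid[:d.shape[0],:d.shape[1]]
    c=np.stack([(u-K[0,2])/K[0,0]*d,(v-K[1,2])/K[1,1]*d,d],-1)
    return c@R_of(i).T+np.array(i["eye"])
def onplane(px,z,i):
    K=np.array(i["camera_matrix"]); p=np.atleast_2d(px).astype(float)
    r=np.c_[(p[:,0]-K[0,2])/K[0,0],(p[:,1]-K[1,2])/K[1,1],np.ones(len(p))]@R_of(i).T
    e=np.array(i["eye"]); return e+r*((z-e[2])/r[:,2])[:,None]
E
python3 - <<'E'
from h import *
for n in("top","side"):
    im,d,i=shot(n); print(n,i); cv2.imwrite(f"pics/{n}0.png",im); np.savez(f"{n}0.npz",im=im,d=d)
print(ctrl.get_obs())
E
```

```text
top {'camera_matrix': array([[446.61011544,   0.        , 317.9736299 ],
       [  0.        , 446.61011544, 191.42009985],
       [  0.        ,   0.        ,   1.        ]]), 'eye': array([0.33357585, 0.02337146, 1.12860971]), 'orientation': array([-170.8435139 ,    0.21497391,  -90.53845103])}
side {'camera_matrix': array([[452.91073262,   0.        , 320.49796547],
       [  0.        , 452.91073262, 201.70059397],
       [  0.        ,   0.        ,   1.        ]]), 'eye': array([0.47724058, 0.86980084, 1.04683152]), 'orientation': array([-137.12379268,    0.45336248, -179.09948936])}
{'clock': 0.1, 'joint_pos': array([-5.13333823e+01,  2.05853084e+01,  6.39597397e-01, -1.62784850e-02,
       -7.01381672e+01, -1.65079356e+01]), 'qvel': array([-0.05843609,  0.03866165,  0.09474781,  0.09034204, -0.03027177,
       -0.08484683]), 'tau': array([-1.24420087e-03, -5.84163558e+01,  2.93751204e+01,  7.01564535e+00,
        1.01459402e-02, -4.75429351e-05]), 'tool_pos': array([ 0.25437512, -0.62469906,  0.19094822]), 'orientation': array([ 1.79915231e+02, -9.16272923e-03, -1.57846853e+02]), 'force': array([0.35814699, 0.13029048, 0.05755633]), 'moment': array([ 0.02417146, -0.02759592,  0.0071331 ]), 'gripper_force': 0.0, 'opening': 0.08770806815796088}
```

View pics/top0.png

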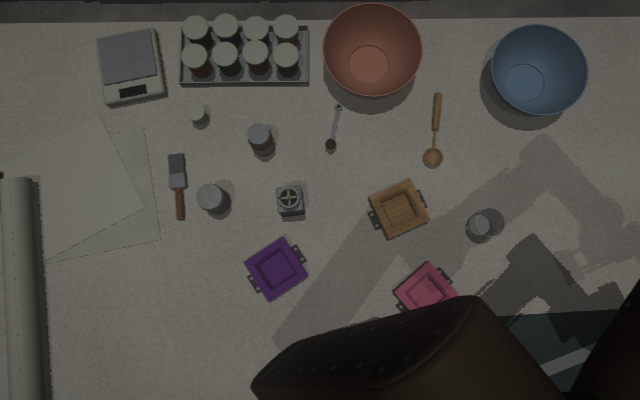

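View pics/side0.png

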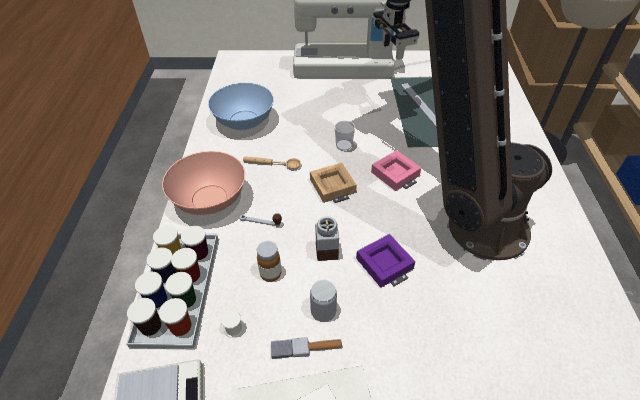

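The top view shows the mill at about (290,199) and the wooden stand at (399,209). The jar is at (261,138), the tin at (212,198), the crank at (333,130) and the cup at (482,225). The side view agrees: mill at (327,238), stand at (333,182).

```bash
python3 - <<'E'
from h import *
def rect(P):
    r=cv2.minAreaRect((P[:,:2]*1000).astype(np.float32)); return np.round(r[0],1),np.round(r[1],1),round(r[2],1)
for n,bm,bs in(("top",(265,320,170,225),(355,440,170,250)),("side",(305,350,208,265),(300,365,155,210))):
    z=np.load(n+"0.npz"); i=viewer.camera_info(n); C=cloud(z["d"],i); im=z["im"]
    f=lambda b:(C[b[2]:b[3],b[0]:b[1]].reshape(-1,3),im[b[2]:b[3],b[0]:b[1]].reshape(-1,3))
    P,_=f(bm)
    k=(P[:,2]>.088)&(P[:,2]<.106); r=P[:,2]>.118
    print(n,"body top",k.sum(),rect(P[k]),"z",np.median(P[k,2]),"ring",r.sum(),rect(P[r]),np.median(P[r],0))
    P,c=f(bs); c=c.astype(int); w=(c[:,2]-c[:,0]>25)
    k=w&(P[:,2]>.028)&(P[:,2]<.045); fl=w&(P[:,2]>.004)&(P[:,2]<.020)
    print("stand top",k.sum(),rect(P[k]),np.median(P[k,2]),"floor",fl.sum(),rect(P[fl]))
    b=bm; cv2.imwrite(f"pics/{n}_m.png",cv2.resize(im[b[2]:b[3],b[0]:b[1]],None,fx=6,fy=6,interpolation=2)); b=bs;cv2.imwrite(f"pics/{n}_s.png",cv2.resize(im[b[2]:b[3],b[0]:b[1]],None,fx=6,fy=6))
a=cv2.imread("pics/top_m.png");b=cv2.imread("pics/side_m.png");c=cv2.imread("pics/top_s.png")
H=490;o=np.zeros((H,800,3),np.uint8)
for x,q in((0,a),(335,b)): q=q[:H,:800-x]; o[:q.shape[0],x:x+q.shape[1]]=q
c=cv2.resize(c,None,fx=.35,fy=.35); o[:c.shape[0],610:610+c.shape[1]]=c[:, :190]
cv2.imwrite("pics/crop1.png",np.clip(o*1.6,0,255).astype(np.uint8))
E
```

```text
top body top 237 (array([483.5,  94.4]), array([60.3, 60.1]), 5.7) z 0.09915482355583372 ring 278 (array([426.5,  55.6]), array([189.9,  51.7]), 34.4) [0.48263272 0.09380432 0.12687007]
stand top 1364 (array([ 467. , -173.1]), array([113.5, 114.6]), 23.6) 0.03587382964354391 floor 647 (array([ 473.3, -190.3]), array([63.6, 96.4]), 23.4)
side body top 203 (array([480.5,  97.9]), array([59.7, 58.5]), 5.1) z 0.0997722441714457 ring 233 (array([482.3, 469.6]), array([800.3,  50.5]), 89.8) [0.47955762 0.0969829  0.12593797]
stand top 701 (array([ 463.6, -172.4]), array([117., 120.]), 24.0) 0.03615106168147908 floor 389 (array([ 482.7, -209.2]), array([113.4, 203.2]), 25.2)
```

View pics/crop1.png

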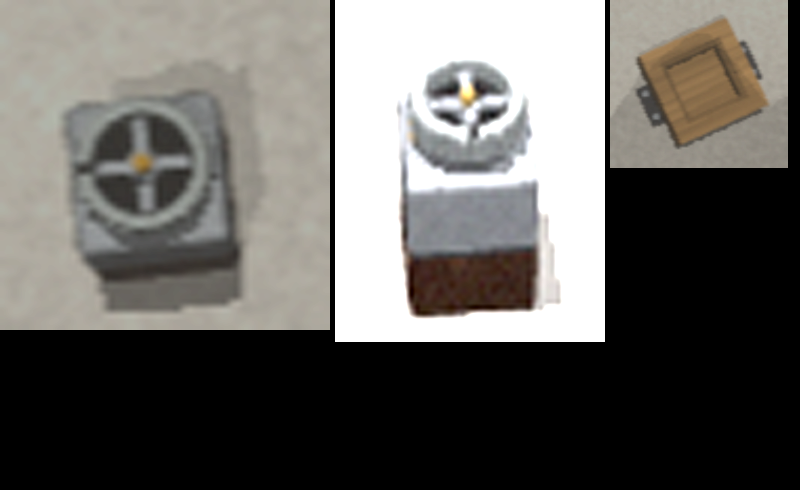

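Request:
step_arm:
  moves:
    - [[3, 3.9, 0, -0.04, 8.76], [3, 3.9, 0, -0.04, 8.76], [3, 3.9, 0, -0.04, 8.76], [3, 3.9, 0, -0.04, 8.76], [3, 3.9, 0, -0.04, 8.76], [3, 3.9, 0, -0.04, 8.76], [2, 4.4, 0, -0.052, 8.76], [0.6, 4.8, 0, 0, 8.76], [0.5, 4.8, 0, 0, 8.76], [0.4, 4.8, 0, 0, 8.76]]

```text
clock: 1.1
tool_pos: [0.4694, -0.2012, 0.1914]
orientation: [180.0, -0.0, -174.6]
force: [1.3, 0.6, 0.7]
opening: 0.0877
gripper_force: 0.0
```

Request:
step_arm:
  moves:
    - [[0.2, 4.6, 0, 0, 8.76], [0.1, 4.6, 0, 0, 8.76], [0, 4.6, 0, 0, 8.76], [0, 4.6, 0, 0, 8.76], [0, 4, 0, 0, 8.76], [0, 3, 0, 0, 8.76], [0, 1.5, 0, 0, 8.76], [0, 0, 0, 0, 8.76], [0, 0, 0, 0, 8.76]]

```text
clock: 2.0
tool_pos: [0.4724, 0.0656, 0.1915]
orientation: [-180.0, -0.0, -174.5]
force: [0.3, -0.0, -0.7]
opening: 0.0875
gripper_force: 0.0
```

Request:
step_arm:
  moves:
    - [[0.5, 1.5, 0, 0, 8.76], [0.46, 1.55, 0, 0, 8.76], [0, 0, 0, 0, 8.76], [0, 0, -3, 0, 8.76], [0, 0, -3, 0, 8.76], [0, 0, -3, 0, 8.76], [0, 0, -2.2, 0, 8.76], [0, 0, -1, 0, 8.76], [0, 0, 0, 0, 8.76]]

```text
clock: 2.9
tool_pos: [0.4816, 0.0959, 0.0687]
orientation: [-179.9, -0.1, -174.6]
force: [0.9, 0.1, 1.0]
opening: 0.0875
gripper_force: 0.0
```

```bash
python3 - <<'E'
from h import *
im,d,i=shot("side"); cv2.imwrite("pics/side1.png",cv2.resize(im[140:290,230:430],None,fx=4,fy=4))
o=ctrl.get_obs(); print(o["tool_pos"],o["orientation"],o["force"])
E
```

```text
[0.4823684  0.09626447 0.06981906] [-1.79964890e+02 -3.66122658e-02 -1.74568894e+02] [0.02312288 0.25646419 0.44854344]
```

View pics/side1.png

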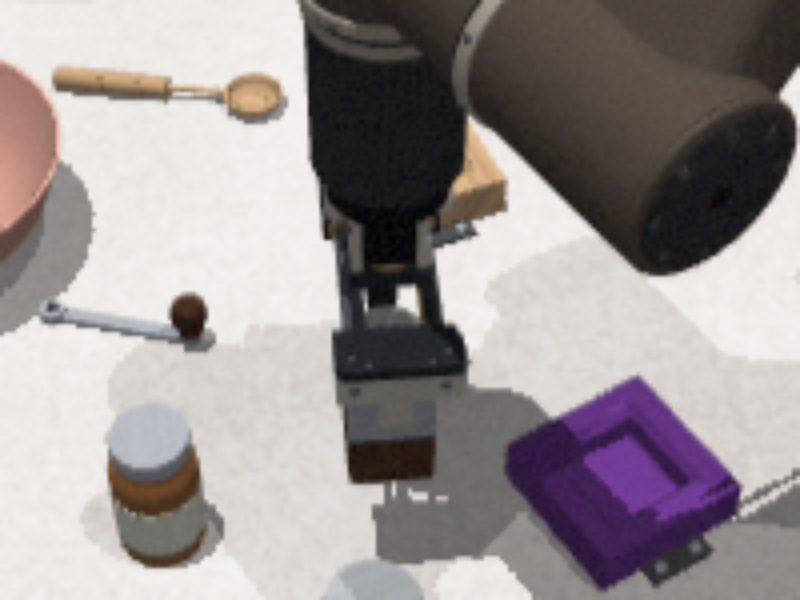

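The fingers straddle the mill's upper housing, centred on the body in the crop at about (390,400), and the ring is clear between them. Now I close.

Request:
step_arm:
  moves:
    - [[0, 0, 0, 0, 5.0], [0, 0, 0, 0, 5.0], [0, 0, 0, 0, 5.0], [0, 0, 0, 0, 5.0], [0, 0, 0, 0, 5.0], [0, 0, 0, 0, 5.0]]

```text
clock: 3.55
tool_pos: [0.4823, 0.0961, 0.0701]
orientation: [-180.0, 0.0, -174.6]
force: [1.0, -3.3, 2.4]
opening: 0.0512
gripper_force: 30.0
```

```bash
python3 - <<'E'
from h import *
im,d,i=shot("side"); cv2.imwrite("pics/side2.png",cv2.resize(im[190:270,285:385],None,fx=7,fy=7,interpolation=2))
o=ctrl.get_obs(); print(o["tool_pos"],o["opening"],o["force"],o["gripper_force"])
E
```

```text
[0.4823526  0.09610218 0.0700777 ] 0.051444836875604 [-1.06391368 -2.36156148  3.27389271] 30.00043362379074
```

View pics/side2.png

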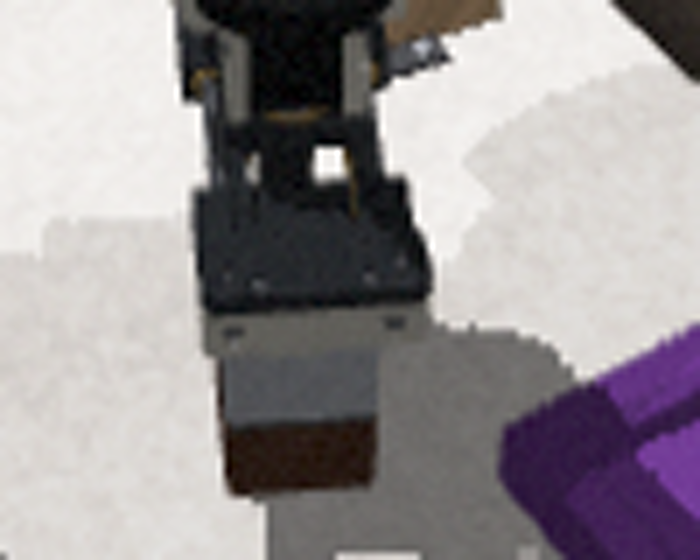

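```bash
python3 - <<'E'
from h import *
im,d,i=shot("side"); C=cloud(d,i)
for u in (322,330,335):
    for v in range(196,264,2): print(u,v,np.round(C[v,u]*1000).astype(int),im[v,u],end=' | ' if v%4 else '\n')
im,d,i=shot("top"); C=cloud(d,i); np.savez("top2.npz",im=im,d=d)
E
```

```text
322 196 [492 112 251] [5 2 4]
322 198 [492 111 243] [16 17 14] | 322 200 [492 110 235] [ 8  9 11]
322 202 [492 110 228] [18 13 11] | 322 204 [492 107 217] [13 13 10]
322 206 [492 112 215] [22 28 30] | 322 208 [492 120 216] [26 26 22]
322 210 [492 120 208] [26 23 21] | 322 212 [493  72 147] [32 34 33]
322 214 [493  71 138] [39 40 39] | 322 216 [492 128 196] [27 29 27]
322 218 [492 135 196] [43 38 36] | 322 220 [492 141 195] [47 43 41]
322 222 [491 164 214] [42 38 34] | 322 224 [491 170 215] [39 34 33]
322 226 [491 179 217] [41 37 36] | 322 228 [491 182 214] [45 40 39]
322 230 [491 188 214] [76 73 71] | 322 232 [491 194 213] [35 34 33]
322 234 [491 194 207] [37 35 34] | 322 236 [491 186 188] [90 95 97]
322 238 [491 187 181] [89 93 96] | 322 240 [492 125  95] [87 88 90]
322 242 [492 127  89] [85 81 80] | 322 244 [493 128  81] [83 81 80]
322 246 [493 125  69] [85 81 81] | 322 248 [493 125  60] [87 82 79]
322 250 [493 125  50] [56 54 56] | 322 252 [493 125  42] [18 24 33]
322 254 [493 125  32] [19 26 39] | 322 256 [493 126  25] [15 23 38]
322 258 [493 122  10] [27 28 42] | 322 260 [493 12
[... 1685 characters left out ...]
] [43 37 35] | 335 224 [460 169 214] [41 36 32]
335 226 [460 175 213] [44 40 37] | 335 228 [460 183 215] [43 40 37]
335 230 [460 189 215] [45 41 38] | 335 232 [460 189 208] [30 27 25]
335 234 [460 188 199] [79 83 84] | 335 236 [460 182 184] [88 94 94]
335 238 [460 182 177] [87 92 93] | 335 240 [458 121  91] [86 83 84]
335 242 [458 124  85] [86 83 81] | 335 244 [458 123  75] [86 82 81]
335 246 [457 123  67] [85 84 81] | 335 248 [457 123  57] [86 84 82]
335 250 [457 120  45] [25 29 36] | 335 252 [457 118  33] [16 19 36]
335 254 [457 122  28] [15 18 31] | 335 256 [457 121  18] [18 25 36]
335 258 [457 122  10] [14 24 35] | 335 260 [456 122   1] [101 103 106]
335 262 [457 131   4] [108 110 111] |
```

The gripper body's underside is at z≈0.177, about 40 mm higher than the reported TCP implies. So the fingers closed on the ring, and nothing has been lifted. I'll open and go 36 mm lower.

Request:
step_arm:
  moves:
    - [[0, 0, 0, 0, 8.76], [0, 0, 0, 0, 8.76], [0, 0, 0, 0, 8.76], [0, 0, 0, 0, 8.76], [0, 0, -1, 0, 8.76], [0, 0, -1, 0, 8.76], [0, 0, -0.8, 0, 8.76], [0, 0, -0.5, 0, 8.76], [0, 0, -0.3, 0, 8.76], [0, 0, 0, 0, 8.76]]

```text
clock: 4.7
tool_pos: [0.482, 0.0962, 0.0332]
orientation: [-180.0, -0.0, -174.6]
force: [-0.9, 0.4, -0.5]
opening: 0.0877
gripper_force: 0.0
```

Request:
step_arm:
  moves:
    - [[0, 0, 0, 0, 5.0], [0, 0, 0, 0, 5.0], [0, 0, 0, 0, 5.0], [0, 0, 0, 0, 5.0], [0, 0, 0, 0, 5.0]]

```text
clock: 5.2
tool_pos: [0.4823, 0.0961, 0.034]
orientation: [-180.0, 0.0, -174.6]
force: [0.0, -2.5, 2.6]
opening: 0.0603
gripper_force: 29.9
```

```bash
python3 - <<'E'
from h import *
im,d,i=shot("side"); C=cloud(d,i); cv2.imwrite("pics/side3.png",cv2.resize(im[190:270,285:385],None,fx=7,fy=7,interpolation=2))
u=330
for v in range(214,262,3): print(v,np.round(C[v,u]*1000).astype(int),im[v,u])
o=ctrl.get_obs(); print(o["tool_pos"],o["opening"],o["force"],o["gripper_force"])
E
```

```text
214 [472 109 182] [15 15 14]
217 [472 116 178] [22 20 20]
220 [471  79 123] [46 46 46]
223 [471  83 116] [23 23 21]
226 [472 132 162] [45 42 38]
229 [472 139 159] [39 36 34]
232 [472 165 178] [47 45 41]
235 [472 172 174] [44 40 36]
238 [472 184 179] [46 41 41]
241 [472 191 176] [35 33 30]
244 [472 191 164] [85 90 90]
247 [471 184 142] [91 95 95]
250 [471 124  50] [43 44 47]
253 [471 124  36] [20 28 39]
256 [471 123  20] [22 27 41]
259 [471 123   7] [17 28 42]
[0.48230792 0.09612553 0.03403736] 0.05972806149428557 [ 0.4253203  -2.60019072  4.01735277] 29.915155470371246
```

View pics/side3.png

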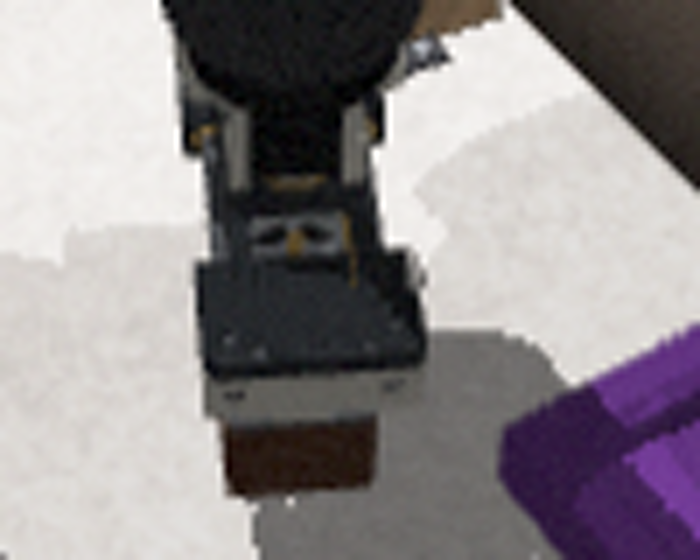

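The crop shows the opening at 60 mm, pads on the steel housing, and the gripper body still above the ring at (295,235). I'll lift and carry it over.

Request:
step_arm:
  moves:
    - [[0, 0, 0.5, 0, 5.0], [0, 0, 1.5, 0, 5.0], [0, 0, 2.2, 0, 5.0], [0, -1, 1.8, 0, 5.0], [-0.1, -2, 0.5, 0.03, 5.0], [-0.1, -2.5, 0, 0.04, 5.0], [-0.1, -2.5, 0, 0.04, 5.0], [-0.1, -2.5, 0, 0.04, 5.0], [-0.1, -2.5, 0, 0.04, 5.0], [-0.1, -2.5, 0, 0.04, 5.0]]

```text
clock: 6.25
tool_pos: [0.4752, -0.0594, 0.0983]
orientation: [179.9, -0.1, -161.3]
force: [-0.5, 0.3, -5.8]
opening: 0.0599
gripper_force: 29.9
```

Request:
step_arm:
  moves:
    - [[-0.2, -2.5, 0, 0.04, 5.0], [-0.2, -2.5, 0, 0.048, 5.0], [-0.2, -2.5, 0, 0, 5.0], [-0.2, -2, 0, 0, 5.0], [-0.2, -1.4, 0, 0, 5.0], [-0.07, -0.5, 0, 0, 5.0], [0, 0, 0, 0, 5.0], [0, 0, 0, 0, 5.0]]

```text
clock: 7.05
tool_pos: [0.4653, -0.1721, 0.0985]
orientation: [180.0, -0.0, -156.4]
force: [-0.5, 0.7, -5.7]
opening: 0.0599
gripper_force: 29.9
```

```bash
python3 - <<'E'
from h import *
im,d,i=shot("side"); C=cloud(d,i); cv2.imwrite("pics/side4.png",cv2.resize(im[110:230,270:410],None,fx=5,fy=5,interpolation=2))
o=ctrl.get_obs(); print(o["tool_pos"],o["orientation"],o["opening"],o["force"],o["gripper_force"])
E
```

```text
[ 0.46542203 -0.17201917  0.0986196 ] [ 1.79977877e+02 -6.36114475e-03 -1.56332418e+02] 0.059800018985828665 [-0.00748254 -0.55259615 -5.12906265] 29.879881739616394
```

View pics/side4.png

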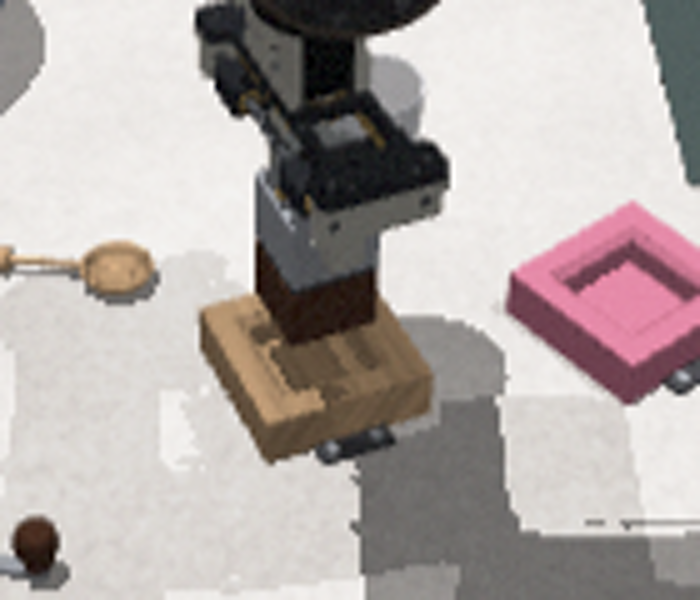

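The mill hangs squarely over the wooden recess, with its base in the crop at about (315,320) above the stand's centre. Lowering it.

Request:
step_arm:
  moves:
    - [[0, -0.07, -1, 0, 5.0], [0, 0, -1.2, 0, 5.0], [0, 0, -0.8, 0, 5.0], [0, 0, -0.4, 0, 5.0], [0, 0, -0.4, 0, 5.0], [0, 0, -0.3, 0, 5.0], [0, 0, 0, 0, 5.0]]

```text
clock: 7.8
tool_pos: [0.4654, -0.1733, 0.0574]
orientation: [180.0, -0.0, -156.4]
force: [-0.3, 0.1, -5.2]
opening: 0.06
gripper_force: 29.9
```

Request:
step_arm:
  moves:
    - [[0, 0, -0.4, 0, 5.0], [0, 0, -0.3, 0, 5.0], [0, 0, -0.25, 0, 5.0], [0, 0, -0.15, 0, 5.0], [0, 0, -0.1, 0, 5.0], [0, 0, 0, 0, 5.0]]

```text
clock: 8.4
tool_pos: [0.4656, -0.1733, 0.0461]
orientation: [-180.0, 0.0, -156.3]
force: [-1.1, 0.3, -1.0]
opening: 0.0602
gripper_force: 29.9
```

Weight transferred to the floor at the expected depth. I'll release and rise to ring height.

Request:
step_arm:
  moves:
    - [[0, 0, 0, 0, 8.76], [0, 0, 0, 0, 8.76], [0, 0, 0, 0, 8.76], [0, 0, 0, 0, 8.76], [0, 0, 1.2, 0, 8.76], [0, 0, 1.5, 0, 8.76], [0, 0, 1, 0, 8.76], [0, 0, 0, 0, 8.76]]

```text
clock: 9.2
tool_pos: [0.4669, -0.1734, 0.0848]
orientation: [-179.9, 0.2, -156.3]
force: [-0.0, 0.5, 0.2]
opening: 0.0877
gripper_force: 0.0
```

```bash
python3 - <<'E'
from h import *
o=ctrl.get_obs(); print(o["joint_pos"],o["tool_pos"],o["orientation"],o["moment"])
im,d,i=shot("side"); C=cloud(d,i); b=C[140:215,290:370].reshape(-1,3); c=im[140:215,290:370].reshape(-1,3).astype(int)
g=(abs(c[:,2]-c[:,0])<12)&(c[:,2]>60)&(b[:,2]>.06)&(b[:,2]<.15)&(abs(b[:,0]-.465)<.05)&(abs(b[:,1]+.173)<.05)
h=b[g,2]*1000; print(np.histogram(h,range(60,150,5)))
cv2.imwrite("pics/side5.png",cv2.resize(im[130:220,280:390],None,fx=6,fy=6,interpolation=2))
im,d,i=shot("top"); cv2.imwrite("pics/top5.png",im)
E
```

```text
[ 2.29213294e+00  9.56983884e+00 -2.98688905e+01  2.51796990e-02
 -5.03555439e+01 -6.86405392e+01] [ 0.46690085 -0.17340492  0.08475158] [-179.90696055    0.18451083 -156.33222609] [ 0.02265021 -0.03519757  0.0130511 ]
(array([11, 17, 31, 31, 21, 29, 28, 17, 18, 26, 48, 10, 10, 12, 13, 15, 13]), array([ 60,  65,  70,  75,  80,  85,  90,  95, 100, 105, 110, 115, 120,
       125, 130, 135, 140, 145]))
```

View pics/side5.png

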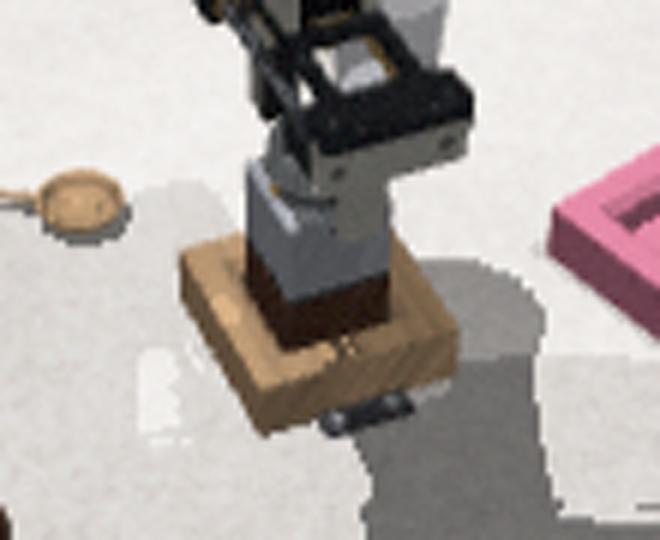

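The mill is seated in the recess: the body walls enter the wood evenly in the crop, around (295,345), and the body top measures z≈0.112. I'll rise, pre-rotate for room on the last joint, and come back down to the ring.

Request:
step_arm:
  moves:
    - [[0, 0, 2.5, 0, 8.76], [0, 0, 2.5, 0.1, 8.76], [0, 0, 0, 0.14, 8.76], [0, 0, 0, 0.14, 8.76], [0, 0, 0, 0.14, 8.76], [0, 0, 0, 0.14, 8.76], [0, 0, 0, 0.14, 8.76], [0, 0, 0, 0.14, 8.76], [0, 0, 0, 0.14, 8.76], [0, 0, 0, 0.14, 8.76]]

```text
clock: 10.3
tool_pos: [0.465, -0.1733, 0.132]
orientation: [179.9, 0.0, -86.1]
force: [-0.3, -0.5, 0.4]
opening: 0.0876
gripper_force: 0.0
```

Request:
step_arm:
  moves:
    - [[0, 0, 0, 0.14, 8.76], [0, 0, 0, 0.14, 8.76], [0, 0, 0, 0.14, 8.76], [0, 0, 0, 0.14, 8.76], [0, 0, 0, 0.14, 8.76], [0, 0, 0, 0.14, 8.76], [0, 0, 0, 0.14, 8.76], [0, 0, 0, 0.14, 8.76], [0, 0, 0, 0.14, 8.76], [0, 0, 0, 0.14, 8.76]]

```text
clock: 11.3
tool_pos: [0.465, -0.1732, 0.1319]
orientation: [-180.0, 0.1, -5.9]
force: [-0.3, -0.3, 0.3]
opening: 0.0874
gripper_force: 0.0
```

Request:
step_arm:
  moves:
    - [[0, 0, 0, 0.14, 8.76], [0, 0, 0, 0.14, 8.76], [0, 0, 0, 0, 8.76], [0, 0, 0, 0, 8.76]]

```text
clock: 11.7
tool_pos: [0.4652, -0.1733, 0.1323]
orientation: [-180.0, 0.1, 9.6]
force: [-0.1, -0.4, -0.0]
opening: 0.0876
gripper_force: 0.0
```

```bash
python3 - <<'E'
from h import *
o=ctrl.get_obs(); print(o["joint_pos"],o["tool_pos"],o["orientation"],o["moment"])
E
```

```text
[ 2.29453853e+00  6.55789521e+00 -2.62728070e+01 -6.31766561e-03
 -5.72211406e+01  9.72787584e+01] [ 0.4651844  -0.17327628  0.1322604 ] [-1.79988166e+02  5.07525721e-02  9.56987938e+00] [-0.15869782  0.10507387  0.00366173]
```

Request:
step_arm:
  moves:
    - [[0, 0, -2, 0, 8.76], [0, 0, -1.7, 0, 8.76], [0, 0, -0.95, 0, 8.76], [0, 0, 0, 0, 8.76], [0, 0, 0, 0, 4.0], [0, 0, 0, 0, 4.0], [0, 0, 0, 0, 4.0], [0, 0, 0, 0, 4.0], [0, 0, 0, 0, 4.0], [0, 0, 0, 0, 4.0]]

```text
clock: 12.7
tool_pos: [0.4658, -0.1736, 0.0866]
orientation: [180.0, -0.0, 9.8]
force: [-0.2, -1.6, 2.4]
opening: 0.0512
gripper_force: 30.0
```

```bash
cat > s.py <<'E'
from h import *
o=ctrl.get_obs(); print(o["clock"],o["joint_pos"].round(1),o["tool_pos"].round(4),o["orientation"].round(2),"F",o["force"].round(1),"M",o["moment"].round(2),"t6",o["tau"][5].round(3),o["opening"],o["gripper_force"])
E
python3 s.py
```

```text
12.7 [  2.3   9.4 -29.7   0.  -50.8  97.5] [ 0.4658 -0.1736  0.0866] [ 1.7997e+02 -3.0000e-02  9.8200e+00] F [-0.2 -1.6  2.4] M [-0.79  0.2   0.01] t6 0.001 0.05122255973405286 29.99611884355545
```

Request:
step_arm:
  moves:
    - [[0, 0, 0, -0.12, 4.0], [0, 0, 0, -0.12, 4.0], [0, 0, 0, -0.12, 4.0], [0, 0, 0, -0.12, 4.0], [0, 0, 0, -0.12, 4.0], [0, 0, 0, -0.12, 4.0], [0, 0, 0, -0.12, 4.0], [0, 0, 0, -0.12, 4.0], [0, 0, 0, -0.12, 4.0], [0, 0, 0, -0.12, 4.0]]

```text
clock: 13.7
tool_pos: [0.4652, -0.1739, 0.0867]
orientation: [179.9, -0.0, -59.2]
force: [-1.2, -3.4, 3.0]
opening: 0.0516
gripper_force: 30.0
```

```bash
python3 s.py
```

```text
13.7 [  2.3   9.4 -29.7   0.1 -50.8  28.5] [ 0.4652 -0.1739  0.0867] [ 1.7995e+02 -3.0000e-02 -5.9220e+01] F [-1.2 -3.4  3. ] M [-1.11  0.69 -0.03] t6 2.001 0.0516007024416398 29.999475181102753
```

Request:
step_arm:
  moves:
    - [[0, 0, 0, -0.08, 4.0], [0, 0, 0, -0.08, 4.0], [0, 0, 0, -0.06, 4.0], [0, 0, 0, 0, 4.0]]

```text
clock: 14.1
tool_pos: [0.4652, -0.1739, 0.0866]
orientation: [180.0, -0.0, -71.6]
force: [-2.7, -2.9, 5.5]
opening: 0.0513
gripper_force: 30.0
```

```bash
python3 s.py
```

```text
14.1 [  2.3   9.4 -29.7   0.1 -50.8  16.1] [ 0.4652 -0.1739  0.0866] [ 1.7996e+02 -3.0000e-02 -7.1590e+01] F [-2.7 -2.9  5.5] M [-1.37  1.21 -0.05] t6 -0.909 0.051251365819170586 30.017501413822174
```

Request:
step_arm:
  moves:
    - [[0, 0, 0, -0.1, 4.0], [0, 0, 0, -0.1, 4.0], [0, 0, 0, 0, 4.0]]

```text
clock: 14.4
tool_pos: [0.4655, -0.1738, 0.0867]
orientation: [-180.0, -0.0, -83.1]
force: [-1.6, -3.3, 4.0]
opening: 0.0511
gripper_force: 30.0
```

```bash
python3 s.py
```

```text
14.4 [  2.3   9.4 -29.7   0.1 -50.8   4.6] [ 0.4655 -0.1738  0.0867] [-1.800e+02 -4.000e-02 -8.308e+01] F [-1.6 -3.3  4. ] M [-1.22  0.61 -0.06] t6 -1.194 0.051146057553065845 30.00668853521347
```

Request:
step_arm:
  moves:
    - [[0, 0, 0, -0.1, 4.0], [0, 0, 0, -0.1, 4.0], [0, 0, 0, 0, 4.0], [0, 0, 0, 0, 4.0]]

```text
clock: 14.8
tool_pos: [0.4655, -0.1733, 0.0865]
orientation: [-180.0, -0.0, -94.2]
force: [-2.0, -0.3, 4.3]
opening: 0.0512
gripper_force: 30.0
```

```bash
python3 s.py
```

```text
14.8 [  2.3   9.5 -29.7   0.  -50.8  -6.5] [ 0.4655 -0.1733  0.0865] [-179.99   -0.    -94.23] F [-2.  -0.3  4.3] M [-0.35  0.89 -0.  ] t6 -0.131 0.05124885707893759 30.005080103874207
```

Request:
step_arm:
  moves:
    - [[0, 0, 0, -0.1, 4.0], [0, 0, 0, -0.1, 4.0], [0, 0, 0, 0, 4.0], [0, 0, 0, 0, 4.0]]

```text
clock: 15.2
tool_pos: [0.4654, -0.1733, 0.0864]
orientation: [180.0, -0.0, -105.7]
force: [-1.7, -0.9, 5.4]
opening: 0.0513
gripper_force: 30.0
```

```bash
python3 s.py
```

```text
15.2 [  2.3   9.5 -29.7   0.  -50.8 -18. ] [ 0.4654 -0.1733  0.0864] [ 179.99   -0.   -105.67] F [-1.7 -0.9  5.4] M [-0.23  0.99  0.13] t6 -0.233 0.051329095620484495 30.006467700004578
```

Request:
step_arm:
  moves:
    - [[0, 0, 0, -0.1, 4.0], [0, 0, 0, -0.1, 4.0], [0, 0, 0, 0, 4.0], [0, 0, 0, 0, 4.0]]

```text
clock: 15.6
tool_pos: [0.4653, -0.1732, 0.0864]
orientation: [180.0, -0.0, -117.1]
force: [-4.0, -0.1, 5.9]
opening: 0.0513
gripper_force: 30.0
```

```bash
python3 s.py
```

```text
15.6 [  2.3   9.5 -29.7  -0.  -50.8 -29.4] [ 0.4653 -0.1732  0.0864] [ 179.98   -0.   -117.1 ] F [-4.  -0.1  5.9] M [0.   1.13 0.21] t6 -0.315 0.051310614049034024 30.00561833381653
```

Request:
step_arm:
  moves:
    - [[0, 0, 0, -0.1, 4.0], [0, 0, 0, -0.1, 4.0], [0, 0, 0, 0, 4.0], [0, 0, 0, 0, 4.0]]

```text
clock: 16.0
tool_pos: [0.4652, -0.1732, 0.0863]
orientation: [180.0, 0.0, -128.5]
force: [-3.1, 0.6, 6.1]
opening: 0.051
gripper_force: 30.0
```

```bash
python3 s.py
```

```text
16.0 [  2.3   9.5 -29.7  -0.  -50.8 -40.8] [ 0.4652 -0.1732  0.0863] [ 179.97    0.   -128.54] F [-3.1  0.6  6.1] M [ 0.08  1.14 -0.01] t6 -0.116 0.051031976628667736 30.004318356513977
```

Request:
step_arm:
  moves:
    - [[0, 0, 0, -0.1, 4.0], [0, 0, 0, -0.1, 4.0], [0, 0, 0, 0, 4.0], [0, 0, 0, 0, 4.0]]

```text
clock: 16.4
tool_pos: [0.4652, -0.1731, 0.0862]
orientation: [180.0, -0.0, -140.0]
force: [-3.2, 1.4, 6.1]
opening: 0.0512
gripper_force: 30.0
```

```bash
python3 s.py
```

```text
16.4 [  2.3   9.5 -29.7  -0.  -50.8 -52.2] [ 0.4652 -0.1731  0.0862] [ 179.96   -0.   -139.95] F [-3.2  1.4  6.1] M [0.36 1.17 0.05] t6 -0.132 0.051220711151679366 30.003570020198822
```

Request:
step_arm:
  moves:
    - [[0, 0, 0, -0.1, 4.0], [0, 0, 0, -0.1, 4.0], [0, 0, 0, 0, 4.0], [0, 0, 0, 0, 4.0]]

```text
clock: 16.8
tool_pos: [0.4653, -0.1731, 0.0862]
orientation: [180.0, 0.0, -151.4]
force: [-3.5, 1.4, 6.2]
opening: 0.0513
gripper_force: 30.0
```

```bash
python3 s.py
```

```text
16.8 [  2.3   9.5 -29.7  -0.  -50.8 -63.7] [ 0.4653 -0.1731  0.0862] [ 1.7997e+02  1.0000e-02 -1.5145e+02] F [-3.5  1.4  6.2] M [0.79 1.19 0.2 ] t6 -0.254 0.05127610647142585 30.003485083580017
```

Request:
step_arm:
  moves:
    - [[0, 0, 0, -0.1, 4.0], [0, 0, 0, -0.1, 4.0], [0, 0, 0, 0, 4.0], [0, 0, 0, 0, 4.0]]

```text
clock: 17.2
tool_pos: [0.4655, -0.1732, 0.0862]
orientation: [180.0, 0.0, -163.0]
force: [-2.2, 2.4, 4.1]
opening: 0.0512
gripper_force: 30.0
```

```bash
python3 s.py
```

```text
17.2 [  2.3   9.5 -29.7  -0.  -50.8 -75.2] [ 0.4655 -0.1732  0.0862] [ 1.7998e+02  1.0000e-02 -1.6296e+02] F [-2.2  2.4  4.1] M [0.91 0.93 0.12] t6 -0.227 0.05122789422105798 30.002881586551666
```

Request:
step_arm:
  moves:
    - [[0, 0, 0, -0.1, 4.0], [0, 0, 0, 0, 4.0], [0, 0, 0, 0, 4.0]]

```text
clock: 17.5
tool_pos: [0.4655, -0.1732, 0.0862]
orientation: [180.0, 0.0, -168.7]
force: [-1.7, 2.0, 3.1]
opening: 0.0512
gripper_force: 30.0
```

```bash
python3 s.py
```

```text
17.5 [  2.3   9.5 -29.7  -0.  -50.8 -81. ] [ 0.4655 -0.1732  0.0862] [ 1.7998e+02  1.0000e-02 -1.6872e+02] F [-1.7  2.   3.1] M [1.08 0.81 0.19] t6 -0.329 0.05115194551490291 30.002233386039734
```

Request:
step_arm:
  moves:
    - [[0, 0, 0, -0.1, 4.0], [0, 0, 0, 0, 4.0], [0, 0, 0, 0, 4.0]]

```text
clock: 17.8
tool_pos: [0.4656, -0.1733, 0.0862]
orientation: [180.0, 0.0, -174.5]
force: [-1.7, 2.4, 2.8]
opening: 0.0516
gripper_force: 30.0
```

```bash
python3 s.py; python3 - <<'E'
from h import *
im,d,i=shot("side"); a=cv2.resize(im[130:220,280:390],None,fx=5,fy=5,interpolation=2)
im,d,i=shot("top"); b=cv2.resize(im[150:270,340:460],None,fx=2,fy=2,interpolation=2)
o=np.zeros((450,800,3),np.uint8); o[:,:550]=a; o[:240,555:795]=b; cv2.imwrite("pics/c6.png",o)
E
```

```text
17.8 [  2.3   9.5 -29.7  -0.  -50.8 -86.8] [ 0.4656 -0.1733  0.0862] [ 1.7999e+02  1.0000e-02 -1.7448e+02] F [-1.7  2.4  2.8] M [0.94 0.64 0.11] t6 -0.257 0.05162408538589846 30.001947283744812
```

View pics/c6.png

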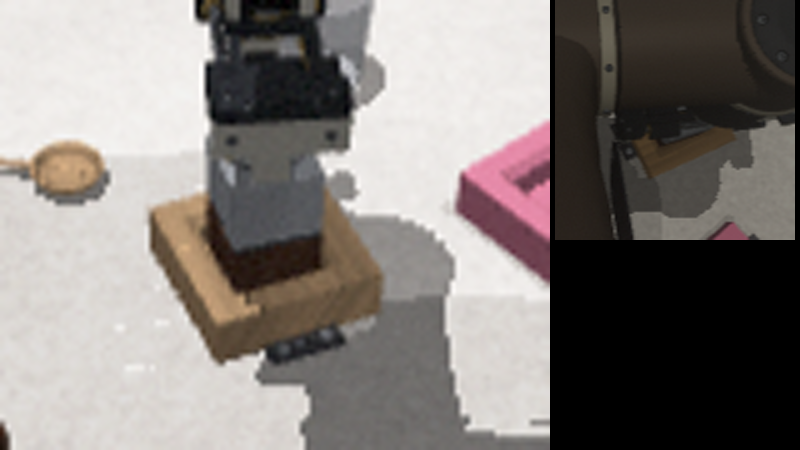

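The mill is still seated, housing at (265,200) in the crop. I've turned about 184°, more than 7 clicks, so the pads may already be slipping at the stop. I'll let go and look at the ring from clear.

Request:
step_arm:
  moves:
    - [[0, 0, 0, 0, 8.76], [0, 0, 0, 0, 8.76], [0, 0, 0, 0, 8.76], [0, 0, 3, 0, 8.76], [0, 0, 4.5, 0, 8.76], [0, -3.5, 2, 0, 8.76], [0, -4.8, 0, 0, 8.76], [0, -4.8, 0, 0, 8.76], [0, -4.8, 0, 0, 8.76], [0, -2, 0, 0, 8.76]]

```text
clock: 18.9
tool_pos: [0.465, -0.3759, 0.1807]
orientation: [-180.0, -0.0, -174.8]
force: [0.4, 0.2, -0.1]
opening: 0.0877
gripper_force: 0.0
```

```bash
cat > ring.py <<'E'
from h import *
def polar(im,i,c,zt,base):
    # unwrap ring top by casting: brightness by azimuth, several radii
    K=np.array(i["camera_matrix"]);R=R_of(i);e=np.array(i["eye"])
    N=560; g=(np.arange(N)-N/2)*0.00014; X,Y=np.meshgrid(g,g)  # rectified: right=+x, up=+y
    P=np.stack([c[0]+X,c[1]-Y,np.full_like(X,zt)],-1); q=(P-e)@R; 
    return cv2.remap(im,(q[...,0]/q[...,2]*K[0,0]+K[0,2]).astype(np.float32),(q[...,1]/q[...,2]*K[1,1]+K[1,2]).astype(np.float32),cv2.INTER_CUBIC)
E
python3 - <<'E'
from ring import *
from glob import glob
im,d,i=shot("side"); C=cloud(d,i); b=C[130:215,290:370].reshape(-1,3)
k=(b[:,2]>.134)&(b[:,2]<.146)&(np.hypot(b[:,0]-.465,b[:,1]+.173)<.04)
print(k.sum(),b[k].mean(0),np.round(cv2.minAreaRect((b[k,:2]*1000).astype(np.float32))[0],1))
c=np.array(cv2.minAreaRect((b[k,:2]).astype(np.float32)*1000)[0])/1000
now=polar(im,i,c,.140,0)
z=np.load("side0.npz")
old=polar(z["im"],i,(.4800,.0975),.128,0)
z=np.load("top0.npz"); old2=polar(z["im"],viewer.camera_info("top"),(.4827,.0945),.128,0)
o=np.hstack([cv2.resize(old2,(265,265)),cv2.resize(old,(265,265)),cv2.resize(now,(265,265))])
crop=cv2.resize(im[120:220,260:410],None,fx=2.2,fy=2.2,interpolation=2)
o=np.vstack([o,np.zeros((crop.shape[0],795,3),np.uint8)]); o[265:,:crop.shape[1]]=crop
cv2.imwrite("pics/c7.png",o); np.savez("side7.npz",im=im,d=d)
E
```

```text
128 [ 0.46268807 -0.17117121  0.1388768 ] [ 464.5 -171.8]
```

View pics/c7.png

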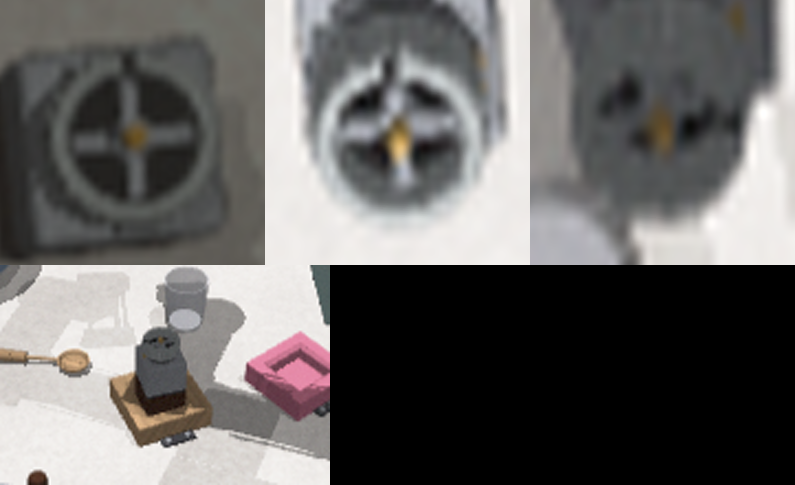

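The ring's dark pointer was at the +y side at the start (top view (130,60), side view (388,65), so about 93°). It's now at about 8°, at (735,120). So the ring has turned about 100° while the gripper turned 184°: it reached the stop and the pads slipped. I'll refine the angles numerically.

```bash
cat >> ring.py <<'E'
def prof(im,i,c,zt,r0,r1):
    K=np.array(i["camera_matrix"]);R=R_of(i);e=np.array(i["eye"]); th=np.radians(np.arange(0,360,3)); r=np.linspace(r0,r1,7)
    T,Rr=np.meshgrid(th,r,indexing='ij'); P=np.stack([c[0]+Rr*np.cos(T),c[1]+Rr*np.sin(T),np.full_like(T,zt)],-1); q=(P-e)@R
    g=cv2.cvtColor(im,cv2.COLOR_BGR2GRAY); v=cv2.remap(g,(q[...,0]/q[...,2]*K[0,0]+K[0,2]).astype(np.float32),(q[...,1]/q[...,2]*K[1,1]+K[1,2]).astype(np.float32),cv2.INTER_LINEAR)
    return v.mean(1)
def report(n,im,i,c,zt):
    p=prof(im,i,c,zt,.020,.025); bg=cv2.blur(np.r_[p,p,p][None].astype(np.float32),(41,1))[0][120:240]; s=(p-bg)
    k=np.argsort(s)[:12]; print(n,"rim dark az",sorted((int(a*3),int(s[a])) for a in k))
    h=prof(im,i,c,zt,.010,.017); t=np.radians(np.arange(0,360,3)); z=(h*np.exp(4j*t)).sum(); print("  spokes az mod 90: %.1f"%(np.degrees(np.angle(z))/4%90), "amp %.1f"%(abs(z)/120))
E
python3 - <<'E'
from ring import *
I={n:viewer.camera_info(n) for n in("side","top")}
report("old top",np.load("top0.npz")["im"],I["top"],(.4827,.0942),.128)
report("old side",np.load("side0.npz")["im"],I["side"],(.4800,.0972),.128)
report("now side",np.load("side7.npz")["im"],I["side"],(.4645,-.1722),.140)
im,d,i=shot("top"); report("now top",im,I["top"],(.4668,-.1735),.140)
C=cloud(d,i).reshape(-1,3); k=(np.hypot(C[:,0]-.4655,C[:,1]+.173)<.026)&(C[:,2]>.1)&(C[:,2]<.2); print(k.sum(),np.median(C[k,2]) if k.sum() else 0)
E
```

```text
old top rim dark az [(87, -12), (90, -23), (93, -27), (96, -27), (99, -13), (162, -3), (165, -2), (258, -2), (282, -2), (285, -4), (288, -5), (291, -3)]
  spokes az mod 90: 5.9 amp 10.5
old side rim dark az [(66, -12), (90, -28), (93, -47), (96, -51), (99, -56), (102, -32), (114, -13), (288, -12), (291, -14), (318, -13), (321, -17), (324, -16)]
  spokes az mod 90: 5.4 amp 16.9
now side rim dark az [(6, -18), (9, -26), (12, -27), (15, -26), (18, -24), (21, -21), (24, -18), (27, -13), (30, -9), (237, -9), (240, -10), (243, -9)]
  spokes az mod 90: 74.6 amp 2.0
now top rim dark az [(9, -2), (12, -6), (15, -10), (18, -10), (21, -6), (24, -1), (93, -1), (204, -1), (207, -1), (222, -1), (246, -1), (294, -1)]
  spokes az mod 90: 17.6 amp 3.8
454 0.13398737240714914
```

Pointer 16.5° and spokes (body) about 17.6° put the ring at about 0° to the body. Four clicks from the start is burr touch. I'll go back, re-grip and turn anticlockwise 67.5° plus a few degrees for body play.

Request:
step_arm:
  moves:
    - [[0, 4.5, 0, 0, 8.76], [0, 4.7, 0, 0, 8.76], [0, 4.7, 0, 0, 8.76], [0, 4, 0, 0, 8.76], [0.05, 2.36, 0, 0, 8.76], [0, 0, 0, 0, 8.76], [0, 0, -3.5, 0, 8.76], [0, 0, -3.5, 0, 8.76], [0, 0, -1.7, 0, 8.76], [0, 0, -0.7, 0, 8.76]]

```text
clock: 20.0
tool_pos: [0.4646, -0.1698, 0.0854]
orientation: [180.0, -0.2, -174.7]
force: [-0.5, 0.3, 0.2]
opening: 0.0879
gripper_force: 0.0
```

Request:
step_arm:
  moves:
    - [[0, 0, 0, 0, 8.76], [0, 0, 0, 0, 4.0], [0, 0, 0, 0, 4.0], [0, 0, 0, 0, 4.0], [0, 0, 0, 0, 4.0], [0, 0, 0, 0, 4.0], [0, 0, 0, 0, 4.0]]

```text
clock: 20.7
tool_pos: [0.4664, -0.1701, 0.0878]
orientation: [-180.0, 0.0, -174.7]
force: [0.4, -3.0, 2.7]
opening: 0.0515
gripper_force: 30.0
```

```bash
python3 s.py
```

```text
20.7 [  2.7   9.3 -29.7   0.1 -50.9 -87.4] [ 0.4664 -0.1701  0.0878] [-1.7995e+02  4.0000e-02 -1.7466e+02] F [ 0.4 -3.   2.7] M [-1.11 -0.   -0.02] t6 -0.032 0.051493794034426395 30.00198483467102
```

Request:
step_arm:
  moves:
    - [[-0.05, -0.15, 0, 0, 4.0], [-0.05, -0.15, 0, 0, 4.0], [0, 0, 0, 0.09, 4.0], [0, 0, 0, 0.09, 4.0], [0, 0, 0, 0.09, 4.0], [0, 0, 0, 0.09, 4.0], [0, 0, 0, 0.09, 4.0], [0, 0, 0, 0.09, 4.0], [0, 0, 0, 0.09, 4.0], [0, 0, 0, 0.09, 4.0]]

```text
clock: 21.7
tool_pos: [0.4648, -0.1723, 0.0876]
orientation: [180.0, 0.0, -133.2]
force: [-1.0, 2.7, 7.9]
opening: 0.0512
gripper_force: 29.9
```

Request:
step_arm:
  moves:
    - [[0, 0, 0, 0.09, 4.0], [0, 0, 0, 0.09, 4.0], [0, 0, 0, 0.09, 4.0], [0, 0, 0, 0.09, 4.0], [0, 0, 0, 0.09, 4.0], [0, 0, 0, 0.09, 4.0], [0, 0, 0, 0, 4.0], [0, 0, 0, 0, 4.0], [0, 0, 0, 0, 4.0]]

```text
clock: 22.6
tool_pos: [0.4642, -0.1726, 0.0876]
orientation: [179.9, -0.0, -102.5]
force: [-2.3, 2.0, 8.7]
opening: 0.0515
gripper_force: 29.9
```

```bash
python3 s.py
```

```text
22.6 [  2.4   9.3 -29.7  -0.  -51.  -14.8] [ 0.4642 -0.1726  0.0876] [ 1.7991e+02 -1.0000e-02 -1.0248e+02] F [-2.3  2.   8.7] M [ 1.09  1.68 -0.02] t6 0.021 0.05149374534643589 29.92608815431595
```

Turned 72°. I'll release, retreat and measure.

Request:
step_arm:
  moves:
    - [[0, 0, 0, 0, 8.76], [0, 0, 0, 0, 8.76], [0, 0, 0, 0, 8.76], [0, 0, 3, 0, 8.76], [0, 0, 4.5, 0, 8.76], [0, -3.5, 2, 0, 8.76], [0, -4.8, 0, 0, 8.76], [0, -4.8, 0, 0, 8.76], [0, -4.8, 0, 0, 8.76], [0, -4.8, 0, 0, 8.76]]

```text
clock: 23.6
tool_pos: [0.4646, -0.4016, 0.1821]
orientation: [180.0, 0.0, -102.5]
force: [1.4, -0.1, 0.7]
opening: 0.0875
gripper_force: 0.0
```

```bash
python3 - <<'E'
from ring import *
def rect(b,k):
    r=cv2.minAreaRect((b[k,:2]*1000).astype(np.float32)); return np.round(r[0],1),np.round(r[1],1),round(r[2],1),k.sum()
for n in("top","side"):
    im,d,i=shot(n); b=cloud(d,i).reshape(-1,3); rr=np.hypot(b[:,0]-.4655,b[:,1]+.173)
    k=(rr<.05)&(b[:,2]>.103)&(b[:,2]<.117); print(n,"body top",rect(b,k),np.median(b[k,2]))
    k=(rr<.035)&(b[:,2]>.133)&(b[:,2]<.147); q=rect(b,k); print("ring",q,np.median(b[k,2]))
    k=(rr<.09)&(b[:,2]>.03)&(b[:,2]<.042); print("stand",rect(b,k))
    report(n,im,i,(.4665,-.1735) if n=="top" else (.4645,-.172),.140); np.savez(n+"8.npz",im=im,d=d)
E
```

```text
top body top (array([ 467.6, -173.9]), array([60. , 61.4]), 21.9, np.int64(243)) 0.11127183910896532
ring (array([ 467.4, -174.1]), array([50.9, 50.7]), 24.1, np.int64(249)) 0.13887249775207655
stand (array([ 467. , -172.8]), array([114.5, 115.1]), 23.3, np.int64(1215))
top rim dark az [(15, -6), (18, -6), (21, -6), (81, -11), (84, -19), (87, -23), (90, -16), (174, -6), (177, -7), (180, -6), (183, -6), (186, -6)]
  spokes az mod 90: 22.5 amp 3.7
side body top (array([ 463.3, -171.4]), array([60.6, 63.1]), 21.2, np.int64(151)) 0.11127468996056122
ring (array([ 465.5, -173.1]), array([53.2, 52.1]), 58.4, np.int64(146)) 0.13866540933013893
stand (array([ 462.7, -171.5]), array([117.3, 117.6]), 22.8, np.int64(497))
side rim dark az [(84, -28), (87, -39), (90, -28), (198, -23), (201, -21), (204, -20), (207, -20), (210, -20), (213, -19), (216, -18), (354, -19), (357, -20)]
  spokes az mod 90: 79.4 amp 1.1
```

```bash
python3 - <<'E'
from h import *
d=np.load("side7.npz")["d"]; b=cloud(d,viewer.camera_info("side")).reshape(-1,3); k=(np.hypot(b[:,0]-.4655,b[:,1]+.173)<.05)&(b[:,2]>.103)&(b[:,2]<.117)
print(cv2.minAreaRect((b[k,:2]*1000).astype(np.float32)))
print(close_job())
E
```

```text
((462.6035461425781, -168.39077758789062), (60.17940902709961, 63.5322151184082), 16.818805694580078)
the job is handed in; nothing more can be done
None
```

The mill is seated in the wooden stand and released, and the ring was turned clockwise to the stop, then backed off three clicks. The final images put its pointer about 65° from where burr touch should be (three clicks are 67.5°). I inferred the stop from the pads slipping on the ring, not from a clear torque rise. The job is handed in.

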